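# Clear the overfilled parts tub and put its lid on

### The job

At the guitar repair table, the tall black capacitor sticks up above the yellow fill line of the green parts tub, so the lid cannot close. Take the capacitor out and stand it upright in the red tray, let go of it, then put the white lid on the green tub, lengthways along it, so that it sits flat on the rim all round.

Things in the scene. Friction and masses are not known exactly. Their poses are not given: they have to be found in the camera images.
- cap_center (a point): Tall capacitor: loose upright black cylinder, silver top, diameter 40 mm, 85 mm tall, 0.13 kg. It stands on the tub's floor at the middle or 60 mm either way along the tub's x, its top 30 mm above the rim. Point at its centre, 42.5 mm above its foot; z up its axis. Low parts (to 28 mm high) lie in the other two places and may stay. Gripped in its top 30 mm, fingers stay above the rim.
- tub: Open green parts tub, 200 mm (its x) by 140 mm (its y) by 60 mm high, walls and floor 5 mm thick, with a yellow fill line round the inside 12 mm below the rim. It does not move. Origin at the centre of its underside, on the table; z up, the rim at z = 60 mm.
- lid_grip (a point): Loose white lid, 224 (x) by 166 (y) mm, 0.25 kg, lying right way up. Point: centre of its black handle block, 80 (x) by 18 (y) by 50 high, 25 mm above the lid's top face. Plate 6 mm thick, underside 31 mm below the point; a rib below it (to 41 mm below the point) fits in the tub with play of 13 mm in x, 16 in y. Seated, the point is 91 mm above the tub's underside. Either way round is right.
- tray: Shallow red tray, 120 mm square, 18 mm high, walls and floor 4 mm thick, empty, does not move. Origin at the centre of its underside, on the table.
Not all that is in view belongs to the job. There is more than one size of the part that bears cap_center; the job needs the middle-sized.

How it is judged:
By the outcome, as a careful person would: the job done as asked, in the order asked, and still so for the second after the job is handed in, with the robot touching nothing.
It also fails if it takes over 64 s, if anything falls off the work surface, if the arm or the gripper's body presses on something with over 40 N, if the wrist force passes 120 N, or if a joint passes its speed limit or range.

### The arm

A 7-joint arm with a two-finger parallel gripper is mounted at the origin on the work surface. World frame = base frame: x ahead of the robot, y to its left, z up, the work surface at z = 0. Lengths are in m, angles in rad, forces in N, time in s.
With the tool pointing down it reaches from about 0.4 to 0.85 m from the base axis. Payload 6.9 kg.
Tool frame: the origin (TCP) lies midway between the tips of the shut fingers; the grasp point (between the pads) lies 19 mm behind it; x points along the fingers, y is the direction in which the jaws open and shut, and the axes are right-handed (so a half turn about x gives the same grasp; the last joint's range is limited). The gripper opens to 85 mm and grips with 20 to 120 N. Pads are 22 mm wide; open, the fingers measure 114 mm over their backs; the gripper's body (76 mm by 85 mm) begins 54 mm behind the grasp point. The pads swing forward as they close: fully open they stand 13 mm farther back than shut.
Start: joints at [-0.996, 0.507, -0.238, 1.5, 0.126, 1.149, -0.155], TCP at [0.283, 0.557, 0.231] pointing down, gripper open.
Joint ranges: [-3.08, 3.08], [-0.24, 2.05], [-1.43, 1.35], [0, 2.5], [-1.52, 4.66], [0.17, 1.96], [-2.89, 2.89]. Speed limits (rad/s): [2.39, 2.39, 3.14, 3.14, 3.14, 3.14, 3.14].

### API

Orientations are given as a unit quaternion [w, x, y, z].
In Python, from workcell import sense, eyes, order, spotter gives the robot as it stands.
- The arm moves only by the shell command python3 -m jog 'ROWS' [FORCE]. ROWS is JSON, a list that holds one entry, the list of rows, each a list of 7 numbers: the shift along the world's x, y, z in m, then the turn, a rotation vector about the world's x, y, z in degrees, then the finger opening in m, from 0 to 0.0854. A call has 1 to 10 rows; each row is the pose to reach, as a shift and turn from the pose commanded when the call began; what a row does not reach only later rows make up. A row lasts 1/8 s, in which the tool goes at most 62.5 mm and 10.7 degrees, less where a joint would pass 70% of its speed; a pose out of reach is approached as far as the arm can. A call with a gripper value outside its range is refused whole. The fingers move at their own pace and stop on an object; FORCE is the grip in N (left out, the last holds). Time passes only in rows, so rows that repeat a pose let the fingers close. It gives the time, the measured TCP pose, the force and the opening at its end, in the units of the state.
- sense(): the state, without advancing time (a new reading comes with each control period).
- eyes.camera(name): name is "side" or "top" or "wrist"; returns the picture (420x560x3 uint8, red, green, blue); there is no depth.
- eyes.calibration(name): a dict with "fx", "fy", "cx", "cy" (pixels), "R" (3x3) and "t" (3): a world point X has camera coordinates R X + t; the wrist camera has in their place "T_tool_cam" (4x4, takes a point from camera to tool coordinates, whose origin is the TCP and whose axes are the tool frame's). Camera axes: x right, y down, z forward; pixel columns grow to the right and rows downward; lengths in m; the calibration is good to about 2 mm. A picture is of the moment at which its call begins: read the wrist's pose just before it. calibration takes no time and is no camera call.
- order.close_job(): hands the job in, once; it reports no verdict.
Trained networks look in the newest picture that a camera, given by its name, has taken for a name from the list of things; names that differ only in an ending like _2 or _b are one class to them, and where a whole thing is asked for, a point or a joint stands for the part that bears it (a point fixed in the world has none). Each returns a list of dicts, best first, with "conf" (0 to 1); they miss things now and then, are a little off and sometimes report something else, mostly with a low value. They report only what shows in the picture. A call takes as long as a camera call. They do not tell look-alikes from the thing itself.
- spotter.trace(camera, name): "mask" (420x560 bool, what is visible of it) and "box" ([left, top, right, bottom] in pixels, round what is visible of it).
The state is a dict: "time": time; "q": joint angles; "qvel": joint speeds; "joint_torque": joint torques, N m; "tcp_pos": TCP position; "tcp_rot": TCP orientation; "force": force on the tool from outside, world axes, zero at the start; "wrist_torque": the same for the moment, N m; "finger_gap": finger opening in m.
Only numpy, scipy, OpenCV 4.12 (cv2) and the standard library are available. Lean on these libraries where they do the work, as an engineer would, in place of code of your own. Each camera call takes 0.05 s, during which the arm holds its last target. There are 200 camera calls.

## Working session

There is one attempt and no reset: what is moved stays moved. The work goes in short steps, Python scripts to look and compute and a shell command to move; the robot and the scene stay as the last step left them, time stands still between calls to the robot, and variables do not carry over. Pictures are saved under pics/ and viewed, about 8 in all and at most 12, crops included, and the job is handed in when it is done.

```bash
ls; mkdir -p pics
python3 - <<'E'
from workcell import sense, eyes, spotter
import cv2,numpy as np
s=sense();print(s['time'],s['tcp_pos'],s['tcp_rot'],s['finger_gap'])
for c in('top','side'):
    im=eyes.camera(c);cv2.imwrite(f'pics/{c}0.png',im[:,:,::-1])
    k=eyes.calibration(c);print(c,k)
    for n in('cap_center','tub','lid_grip','tray'):
        for d in spotter.trace(c,n):
            ys,xs=np.nonzero(d['mask']);print(c,n,round(d['conf'],2),np.round(d['box']),xs.mean().round(1),ys.mean().round(1))
print(eyes.calibration('wrist'))
E
```

```text
pics
0.0 [0.28276566 0.55679916 0.2304302 ] [ 0.68755052  0.16394814  0.68782855 -0.16518827] 0.08554909803112085
top {'fx': 494.39009105970825, 'fy': 494.39009105970825, 'cx': 292.9915615045879, 'cy': 199.2091944526589, 'R': array([[ 0.02035987, -0.99965372,  0.01667068],
       [-0.98414672, -0.02297679, -0.1758616 ],
       [ 0.17618374, -0.01282588, -0.98427374]]), 't': array([-0.05177185,  0.49142724,  1.15392107])}
top cap_center 0.74 [376. 208. 398. 223.] 385.4 213.8
top cap_center 0.58 [347. 257. 361. 268.] 356.9 260.7
top cap_center 0.57 [395. 258. 431. 280.] 412.0 268.1
top cap_center 0.27 [134. 108. 220. 207.] 176.3 158.2
top tub 0.85 [339. 145. 422. 236.] 379.0 188.9
top lid_grip 0.67 [135. 107. 219. 211.] 176.2 158.5
top tray 0.57 [248. 158. 295. 206.] 274.0 184.2
side {'fx': 432.2863152216421, 'fy': 432.2863152216421, 'cx': 274.52023200994216, 'cy': 209.77949079028076, 'R': array([[ 0.85421158, -0.51963597,  0.01735051],
       [-0.33268711, -0.57192882, -0.74981112],
       [ 0.39955208,  0.63472505, -0.66142441]]), 't': array([-0.41654222,  0.21314924,  0.73312309])}
side cap_center 0.79 [331. 292. 360. 334.] 345.6 312.5
side cap_center 0.7 [280. 340. 322. 415.] 299.1 376.9
side cap_center 0.64 [254. 302. 274. 337.] 265.3 321.3
side tub 0.91 [297. 242. 435. 374.] 365.9 305.0
side lid_grip 0.63 [212. 131. 311. 185.] 258.6 157.3
side tray 0.75 [254. 199. 331. 255.] 292.0 222.8
{'fx': 352.92587995151837, 'fy': 352.92587995151837, 'cx': 276.8338665218731, 'cy': 213.1602022996926, 'T_tool_cam': array([[-8.87007851e-05, -3.04301407e-01,  9.52575795e-01,
        -1.42509148e-01],
       [ 9.99999358e-01, -1.10269658e-03, -2.59140947e-04,
         6.36402556e-04],
       [ 1.12925903e-03,  9.52575161e-01,  3.04301310e-01,
        -7.83234671e-02],
       [ 0.00000000e+00,  0.00000000e+00,  0.00000000e+00,
         1.00000000e+00]])}
```

Run:
```python
import cv2
a=cv2.imread('pics/top0.png');b=cv2.imread('pics/side0.png')
cv2.imwrite('pics/both.png',cv2.resize(cv2.vconcat([a[60:300],b[100:420]]),None,fx=1.06,fy=1.06))
```

```text
(no output)
```

View pics/both.png

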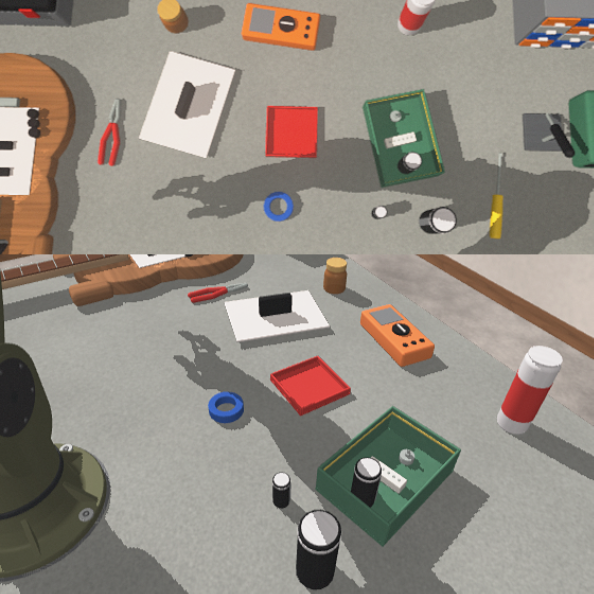

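The top view (original pixels) shows the tub at (379,189), with the cap standing in its near end at (385,214). The tray is at (274,184) and the lid at (176,158).

Things that could be taken for the cap:
- Small cylinder on the table: top (357,261), side (265,321).
- Large cylinder on the table: top (412,268), side (299,377).
- Cylinder in the tub: top (385,214), side (346,312).

The one in the tub is the middle-sized, so I choose that. Next I fit the poses from both views.

```bash
cat > h.py <<'E'
from workcell import sense, eyes, spotter
import cv2,numpy as np
from scipy.optimize import minimize
from scipy.spatial.transform import Rotation as Ro
def cal(c,s=None):
    k=eyes.calibration(c)
    if c=='wrist':
        T=np.eye(4);q=s['tcp_rot'];T[:3,:3]=Ro.from_quat([q[1],q[2],q[3],q[0]]).as_matrix();T[:3,3]=s['tcp_pos']
        M=np.linalg.inv(T@k['T_tool_cam']);k['R'],k['t']=M[:3,:3],M[:3,3]
    return k
def proj(k,X):
    p=np.atleast_2d(X)@k['R'].T+k['t'];return np.c_[k['fx']*p[:,0]/p[:,2]+k['cx'],k['fy']*p[:,1]/p[:,2]+k['cy']]
def ray(k,uv,z):
    d=k['R'].T@np.array([(uv[0]-k['cx'])/k['fx'],(uv[1]-k['cy'])/k['fy'],1]);o=-k['R'].T@k['t']
    return o+d*(z-o[2])/d[2]
def tri(ks,uvs):
    A=np.zeros((3,3));b=np.zeros(3)
    for k,uv in zip(ks,uvs):
        d=k['R'].T@np.array([(uv[0]-k['cx'])/k['fx'],(uv[1]-k['cy'])/k['fy'],1]);d/=np.linalg.norm(d)
        P=np.eye(3)-np.outer(d,d);A+=P;b+=P@(-k['R'].T@k['t'])
    return np.linalg.solve(A,b)
def box(a,b,z0,z1): return np.array([[x,y,z] for x in(-a/2,a/2) for y in(-b/2,b/2) for z in(z0,z1)])
MODELS={'tub':[box(.2,.14,0,.06)],'tray':[box(.12,.12,0,.018)],
 'lid_grip':[box(.224,.166,-.031,-.025),box(.08,.018,-.025,.025)],
 'cap_center':[np.array([[.02*np.cos(t),.02*np.sin(t),z] for t in np.linspace(0,6.28,24) for z in(-.0425,.0425)])]}
def place(p,V):
    c,s=np.cos(p[3]),np.sin(p[3]);return V@np.array([[c,s,0],[-s,c,0],[0,0,1]])+p[:3]
def fit(name,obs,p0):
    """obs: list of (calib, mask); silhouette fit of x,y,z,yaw"""
    def cost(p):
        r=0
        for k,m in obs:
            im=np.zeros((840,1120),np.uint8)
            for V in MODELS[name]:
                cv2.fillConvexPoly(im,cv2.convexHull((proj(k,place(p,V))*2*16).astype(np.int32).astype(np.float32)).astype(np.int32),1,shift=4)
            mm=cv2.resize(m.astype(np.uint8),(1120,840),interpolation=0)
            r+=1-(im&mm).sum()/max(1,(im|mm).sum())
        return r/len(obs)
    best=None
    for dy in(-.3,0,.3):
        p=np.array(p0,float);p[3]+=dy
        S=np.vstack([p]+[p+e for e in np.diag([.02,.02,.015,.25])])
        r=minimize(cost,p,method='Nelder-Mead',options=dict(initial_simplex=S,xatol=1e-5,fatol=1e-5))
        if best is None or r.fun<best.fun:best=r
    return best.x,best.fun
def hull(m):
    c=max(cv2.findContours(m.astype(np.uint8),0,2)[0],key=cv2.contourArea);im=np.zeros(m.shape,np.uint8)
    cv2.fillConvexPoly(im,cv2.convexHull(c),1);return im
E
python3 - <<'E'
from h import *
ob={n:[] for n in MODELS}
for c in('top','side'):
    im=eyes.camera(c);k=cal(c)
    for n in MODELS:
        d=spotter.trace(c,n)
        if not d: print('miss',c,n);continue
        m=d[0]['mask'];m=hull(m) if n in('tub','tray') else m
        ob[n].append((k,m))
    # silver top of the cap
    g=cv2.cvtColor(im,cv2.COLOR_RGB2HSV)
    m=ob['cap_center'][-1][1]; ys,xs=np.nonzero(m&(g[:,:,2]>90));print(c,'silver',xs.mean(),ys.mean(),xs.min(),xs.max(),ys.min(),ys.max())
for n,z,y in(('tub',0,0),('tray',0,0),('lid_grip',.04,0)):
    ys,xs=np.nonzero(ob[n][0][1]);p=ray(ob[n][0][0],(xs.mean(),ys.mean()),.03)
    x,f=fit(n,ob[n],[p[0],p[1],z,y]);print(n,x.round(4),'yawdeg',np.degrees(x[3]).round(1),'1-IoU',f.round(3),'radius',np.hypot(x[0],x[1]).round(3))
E
```

```text
top silver 414.30474452554745 267.7335766423358 395 429 254 280
side silver 346.9684210526316 302.0394736842105 334 359 292 315
tub [ 0.5219 -0.2533 -0.0024  0.2267] yawdeg 13.0 1-IoU 0.018 radius 0.58
tray [ 0.5363  0.0056 -0.0022  0.007 ] yawdeg 0.4 1-IoU 0.026 radius 0.536
lid_grip [ 0.5979  0.2548  0.0367 -0.2704] yawdeg -15.5 1-IoU 0.044 radius 0.65
```

Run:
```python
import cv2
a=cv2.imread('pics/top0.png')[130:290,330:440];b=cv2.imread('pics/side0.png')[230:420,230:440]
a=cv2.resize(a,(330,480),interpolation=2);b=cv2.resize(b,(440,398),interpolation=2)
b=cv2.copyMakeBorder(b,0,82,0,0,0);cv2.imwrite('pics/crop.png',cv2.hconcat([a,b]))
```

```text
(no output)
```

View pics/crop.png

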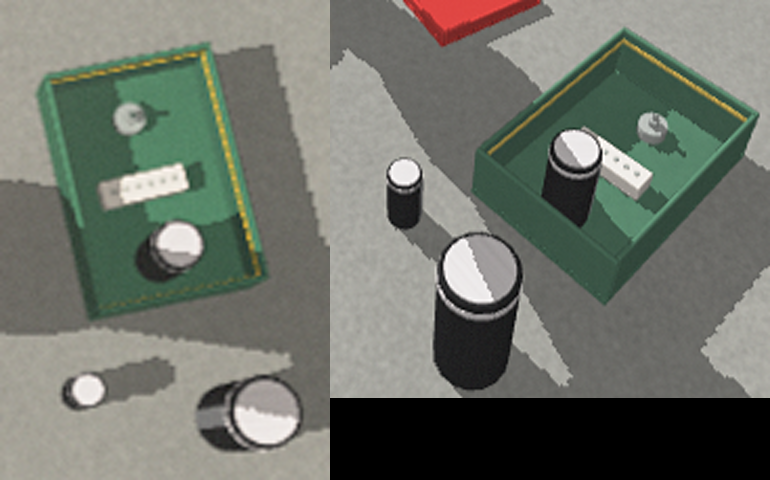

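The crop confirms it: of the three cylinders, the one in the tub is the middle size, with its silver top at about top (389.7,211.3) and side (347.9,302.5). It stands in the tub's near-x place, and low parts lie in the other two.

Run:
```python
from h import *
k=[cal('top'),cal('side')]
print('cap top',tri(k,[(389.7,211.3),(347.9,302.5)]), ray(k[0],(389.7,211.3),.09),ray(k[1],(347.9,302.5),.09))
s=sense();q=s['tcp_rot'];R=Ro.from_quat([q[1],q[2],q[3],q[0]]).as_matrix();print(R.round(3),s['tcp_pos'],s['time'],np.degrees(np.arctan2(R[1,1],R[0,1])))
print(cal('wrist',s)['t'], (-cal('wrist',s)['R'].T@cal('wrist',s)['t']).round(3))
```

```text
cap top [ 0.46140537 -0.26678871  0.08521338] [ 0.46089328 -0.26592322  0.09      ] [ 0.45836689 -0.26916365  0.09      ]
[[-0.     0.453  0.892]
 [-0.     0.892 -0.453]
 [-1.    -0.     0.   ]] [0.28297229 0.55724523 0.23130003] 1.0 63.07969726148881
[-0.62555145 -0.03847253  0.38008719] [0.213 0.593 0.374]
```

```bash
python3 -m jog '[[[0.05,-0.04,0.02,0,0,5,0.085],[0.10,-0.09,0.02,0,0,10,0.085],[0.15,-0.14,0.02,0,0,15,0.085],[0.19,-0.20,0.02,0,0,20,0.085],[0.22,-0.26,0.02,0,0,25,0.085],[0.24,-0.32,0.02,0,0,30,0.085],[0.25,-0.38,0.02,0,0,35,0.085],[0.25,-0.44,0.02,0,0,40,0.085],[0.24,-0.50,0.02,0,0,40,0.085],[0.23,-0.56,0.02,0,0,40,0.085]]]'
```

```text
time: 2.25
tcp_pos: [0.5164, 0.0201, 0.2513]
tcp_rot: [0.703, -0.08, 0.702, 0.08]
force: [0.5, -1.0, 0.8]
finger_gap: 0.0849
```

```bash
python3 -m jog '[[[-0.01,-0.05,0,0,0,0,0.085],[-0.02,-0.11,0,0,0,0,0.085],[-0.03,-0.17,0,0,0,0,0.085],[-0.045,-0.23,0,0,0,0,0.085],[-0.05,-0.264,-0.02,0,0,0,0.085],[-0.05,-0.264,-0.02,0,0,0,0.085],[-0.05,-0.264,-0.02,0,0,0,0.085]]]'
python3 - <<'E'
from h import *
s=sense();im=eyes.camera('wrist');k=cal('wrist',s);cv2.imwrite('pics/w1.png',im[:,:,::-1])
print(s['tcp_pos'],s['time'])
for d in spotter.trace('wrist','cap_center'): print(d['conf'],np.round(d['box']),)
print(proj(k,[[.462,-.267,.09],[.462,-.267,.005]]))
E
```

```text
time: 3.12
tcp_pos: [0.4669, -0.2408, 0.2315]
tcp_rot: [0.703, -0.081, 0.702, 0.081]
force: [0.4, 0.4, -0.3]
finger_gap: 0.0851
[ 0.46688138 -0.24077909  0.23147867] 3.125
0.88 [162.   0. 252.  53.]
0.85 [331.  45. 373.  82.]
0.64 [223. 149. 276. 208.]
[[246.2548723  185.81197123]
 [252.87245394 167.17709652]]
```

View pics/w1.png

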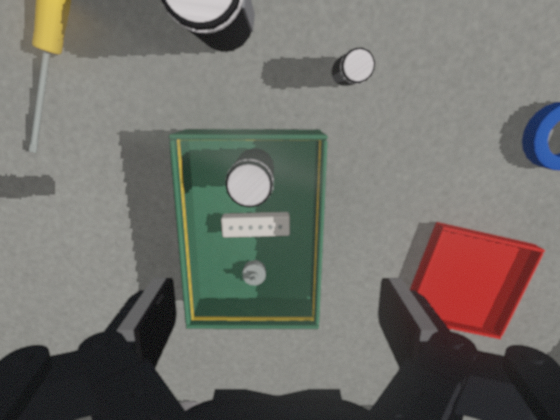

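The wrist view shows the cap's silver top at (249,184) inside the tub, whose rim corners are near (171,131), (327,131), (319,328) and (187,328). The tub is square with the picture, so the jaw direction is right.

Run:
```python
from h import *
s=sense();eyes.camera('wrist');k=cal('wrist',s)
im=eyes.camera('wrist');g=cv2.cvtColor(im,cv2.COLOR_RGB2HSV)
print(s['time'],s['tcp_pos'])
for d in spotter.trace('wrist','cap_center'):
    ys,xs=np.nonzero(d['mask']&(g[:,:,2]>120)&(g[:,:,1]<60))
    if len(xs) and 120<ys.mean()<260:
        (c,r)=cv2.minEnclosingCircle(np.c_[xs,ys].astype(np.float32));print('silver',c,r,ray(k,c,.0875),ray(k,c,.09))
        kt=cal('top');print('tri top+wrist',tri([kt,k],[(389.7,211.3),c]))
d=spotter.trace('wrist','tub')[0]
x,f=fit('tub',[(k,hull(d['mask']))],[.522,-.253,0,.2267]);print(x.round(4),np.degrees(x[3]),f)
x,f=fit('tub',[(k,hull(d['mask']))]+[(cal(c),hull(spotter.trace(c,'tub')[0]['mask'])) for c in ('top','side')],[.522,-.253,0,.2267]);print('all',x.round(4),np.degrees(x[3]),f)
```

```text
3.225 [ 0.46729535 -0.24021593  0.23180581]
silver (249.2905731201172, 181.12673950195312) 23.521472930908203 [ 0.45879093 -0.2649575   0.0875    ] [ 0.45820186 -0.26489037  0.09      ]
tri top+wrist [ 0.45966153 -0.26543969  0.08948275]
[ 0.5222 -0.2536 -0.0016  0.2246] 12.870070173470207 0.0053126691932864345
all [ 0.5218 -0.2536 -0.0015  0.2243] 12.849788349679322 0.014516928206599186
```

```bash
python3 -m jog '[[[-0.007,-0.025,0,0,0,0,0.085],[-0.007,-0.025,-0.05,0,0,0,0.085],[-0.007,-0.025,-0.09,0,0,0,0.085],[-0.007,-0.025,-0.12,0,0,0,0.085],[-0.007,-0.025,-0.15,0,0,0,0.085],[-0.007,-0.025,-0.174,0,0,0,0.085],[-0.007,-0.025,-0.174,0,0,0,0.085],[-0.007,-0.025,-0.174,0,0,0,0.085]]]' 40
python3 -m jog '[[[0,0,0,0,0,0,0.02],[0,0,0,0,0,0,0.02],[0,0,0,0,0,0,0.02],[0,0,0,0,0,0,0.02],[0,0,0,0,0,0,0.02],[0,0,0,0,0,0,0.02]]]' 40
```

```text
time: 4.53
tcp_pos: [0.46, -0.2668, 0.0581]
tcp_rot: [0.703, -0.081, 0.702, 0.08]
force: [0.1, -0.5, 1.1]
finger_gap: 0.0847
time: 5.28
tcp_pos: [0.4598, -0.2669, 0.058]
tcp_rot: [0.703, -0.081, 0.702, 0.08]
force: [-1.3, 0.9, 6.3]
finger_gap: 0.0387
```

```bash
python3 -m jog '[[[0,0,0.03,0,0,0,0.02],[0,0,0.06,0,0,0,0.02],[0,0,0.09,0,0,0,0.02],[0,0,0.12,0,0,0,0.02],[0.01,0.03,0.12,0,0,0,0.02],[0.025,0.08,0.12,0,0,0,0.02],[0.04,0.13,0.12,0,0,0,0.02],[0.055,0.18,0.12,0,0,0,0.02],[0.065,0.23,0.12,0,0,0,0.02],[0.076,0.26,0.12,0,0,0,0.02]]]'
python3 - <<'E'
from h import *
s=sense();print(s['tcp_pos'],s['finger_gap'],s['force'])
a=eyes.camera('side');b=eyes.camera('wrist');cv2.imwrite('pics/c2.png',cv2.resize(cv2.hconcat([a,b]),(800,300))[:,:,::-1])
d=spotter.trace('side','tray')[0];x,f=fit('tray',[(cal('side'),hull(d['mask']))],[.536,.006,0,0]);print(x,f)
k=cal('wrist',s);d=spotter.trace('wrist','tray')
if d: print(d[0]['box'],d[0]['conf'])
E
```

```text
time: 6.52
tcp_pos: [0.5353, -0.0036, 0.1772]
tcp_rot: [0.702, -0.081, 0.702, 0.082]
force: [0.4, -0.6, -1.2]
finger_gap: 0.0392
[ 0.53531023 -0.00359137  0.17724101] 0.03917993273943856 [ 0.36086625 -0.60917155 -1.21148532]
[ 0.53756047  0.00851998 -0.00519287  0.00326112] 0.026979982593559604
[201.7, 106.4, 364.0, 266.7] 0.57
```

View pics/c2.png

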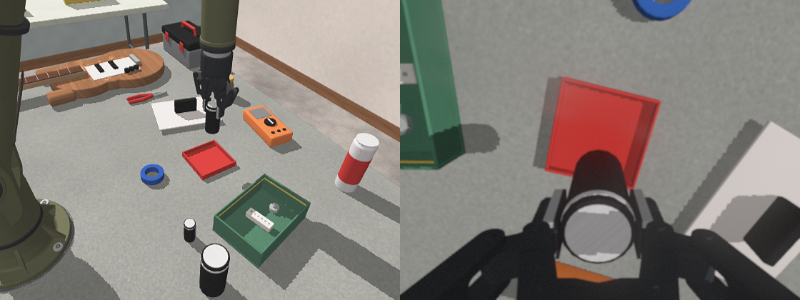

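The cap hangs upright between the pads (wrist crop about (598,235)) above the tray, and the tub now holds only low parts.

```bash
python3 -m jog '[[[0.001,0.009,-0.03,0,0,0,0.02],[0.001,0.009,-0.06,0,0,0,0.02],[0.001,0.009,-0.09,0,0,0,0.02],[0.001,0.009,-0.105,0,0,0,0.02],[0.001,0.009,-0.115,0,0,0,0.02],[0.001,0.009,-0.118,0,0,0,0.02],[0.001,0.009,-0.118,0,0,0,0.02],[0.001,0.009,-0.118,0,0,0,0.02]]]'
```

```text
time: 7.72
tcp_pos: [0.537, 0.0023, 0.06]
tcp_rot: [0.703, -0.081, 0.702, 0.08]
force: [-0.0, -0.4, -1.4]
finger_gap: 0.0391
```

```bash
python3 -m jog '[[[0,0.002,-0.001,0,0,0,0.02],[0,0.002,-0.002,0,0,0,0.02],[0,0.002,-0.003,0,0,0,0.02],[0,0.002,-0.003,0,0,0,0.02]]]'
```

```text
time: 8.22
tcp_pos: [0.5368, 0.0046, 0.0571]
tcp_rot: [0.703, -0.081, 0.702, 0.081]
force: [-2.9, 0.1, 6.9]
finger_gap: 0.0392
```

Contact is made (force in z up by about 8 N), so I release and rise.

```bash
python3 -m jog '[[[0,0,0,0,0,0,0.05],[0,0,0,0,0,0,0.07],[0,0,0,0,0,0,0.085],[0,0,0,0,0,0,0.085],[0,0,0.03,0,0,0,0.085],[0,0,0.08,0,0,0,0.085],[0,0,0.13,0,0,0,0.085],[0,0.04,0.17,0,0,0,0.085],[0.01,0.09,0.17,0,0,-10,0.085],[0.02,0.14,0.17,0,0,-20,0.085]]]'
python3 -m jog '[[[0.03,0.06,0,0,0,-8,0.085],[0.04,0.09,0,0,0,-8,0.085],[0.04,0.09,0,0,0,-8,0.085],[0.04,0.09,0,0,0,-8,0.085]]]'
python3 - <<'E'
from h import *
s=sense();im=eyes.camera('wrist');k=cal('wrist',s)
a=eyes.camera('side');cv2.imwrite('pics/c3.png',cv2.resize(cv2.hconcat([a,im]),(800,300))[:,:,::-1])
print(s['time'],s['tcp_pos'])
q=s['tcp_rot'];R=Ro.from_quat([q[1],q[2],q[3],q[0]]).as_matrix();print('jaw deg',np.degrees(np.arctan2(R[1,1],R[0,1])))
d=spotter.trace('wrist','lid_grip');print([(x['conf'],x['box']) for x in d])
if d:
    m=d[0]['mask'];print(fit('lid_grip',[(k,m)],[.598,.255,.04,-.27]))
for d in spotter.trace('side','cap_center'): print(d['box'],d['conf'])
E
```

```text
time: 9.48
tcp_pos: [0.5569, 0.1453, 0.2271]
tcp_rot: [0.706, 0.045, 0.705, -0.045]
force: [0.5, -0.3, -0.1]
finger_gap: 0.0853
time: 9.98
tcp_pos: [0.5963, 0.2332, 0.2259]
tcp_rot: [0.701, 0.091, 0.701, -0.092]
force: [-0.1, 0.2, -0.7]
finger_gap: 0.085
9.975 [0.59625967 0.2332131  0.22585467]
jaw deg 75.05838894444194
[(0.74, [208.5, 57.3, 386.9, 275.9])]
(array([ 0.59750918,  0.25269454,  0.03878715, -0.26467292]), np.float64(0.0067298762146352775))
[257.5, 305.8, 273.9, 337.5] 0.75
[281.1, 341.0, 322.6, 418.5] 0.65
[284.0, 187.8, 303.5, 228.3] 0.6
```

View pics/c3.png

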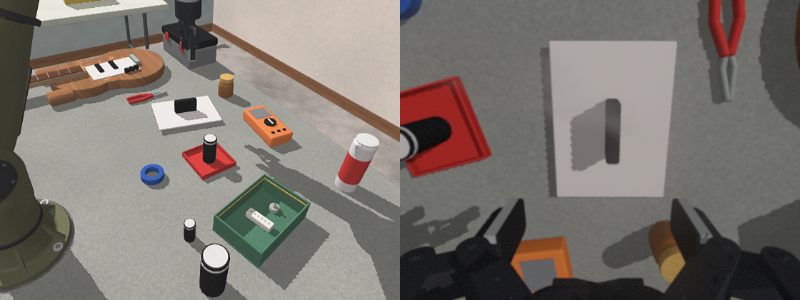

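The cap stands alone and upright in the tray: side crop (209,148). The lid is seen by wrist with its handle at (612,131), and the jaws (75.1°) already match its yaw (74.8°).

```bash
python3 -m jog '[[[0.001,0.02,-0.03,0,0,0,0.085],[0.001,0.02,-0.08,0,0,0,0.085],[0.001,0.02,-0.13,0,0,0,0.085],[0.001,0.02,-0.17,0,0,0,0.085],[0.001,0.02,-0.19,0,0,0,0.085],[0.001,0.02,-0.199,0,0,0,0.085],[0.001,0.02,-0.199,0,0,0,0.085],[0.001,0.02,-0.199,0,0,0,0.085]]]' 80
python3 -m jog '[[[0,0,0,0,0,0,0.05],[0,0,0,0,0,0,0.03],[0,0,0,0,0,0,0.0],[0,0,0,0,0,0,0.0],[0,0,0,0,0,0,0.0],[0,0,0,0,0,0,0.0],[0,0,0,0,0,0,0.0],[0,0,0,0,0,0,0.0]]]' 80
```

```text
time: 11.18
tcp_pos: [0.5983, 0.2545, 0.0286]
tcp_rot: [0.702, 0.092, 0.7, -0.092]
force: [-0.0, -0.8, 0.2]
finger_gap: 0.0846
time: 12.18
tcp_pos: [0.5976, 0.2543, 0.0276]
tcp_rot: [0.701, 0.092, 0.701, -0.092]
force: [-1.1, -0.5, 5.6]
finger_gap: 0.0169
```

```bash
python3 -m jog '[[[0,0,0.03,0,0,0,0],[0,0,0.07,0,0,0,0],[0,0,0.12,0,0,0,0],[0,0,0.16,0,0,0,0],[0,-0.02,0.18,0,0,2,0],[-0.01,-0.06,0.19,0,0,6,0],[-0.015,-0.11,0.19,0,0,10,0],[-0.02,-0.16,0.19,0,0,14,0],[-0.03,-0.21,0.19,0,0,18,0],[-0.04,-0.26,0.19,0,0,22,0]]]'
python3 -m jog '[[[-0.005,-0.05,0,0,0,3,0],[-0.015,-0.10,0,0,0,6,0],[-0.02,-0.15,0,0,0,6,0],[-0.03,-0.20,-0.01,0,0,6,0],[-0.035,-0.23,-0.02,0,0,6,0],[-0.036,-0.245,-0.03,0,0,6,0],[-0.036,-0.247,-0.03,0,0,6,0],[-0.036,-0.247,-0.03,0,0,6,0]]]'
python3 - <<'E'
from h import *
s=sense();im=eyes.camera('wrist');k=cal('wrist',s);b=eyes.camera('side')
q=s['tcp_rot'];R=Ro.from_quat([q[1],q[2],q[3],q[0]]).as_matrix();print(s['time'],s['tcp_pos'],'jaw deg',np.degrees(np.arctan2(R[1,1],R[0,1])))
cv2.imwrite('pics/c4.png',cv2.resize(cv2.hconcat([b,im]),(800,300))[:,:,::-1])
ob=[]
for c,kk in(('wrist',k),('side',cal('side'))):
    d=spotter.trace(c,'lid_grip')
    if d: print(c,d[0]['box'],d[0]['conf']); ob.append((kk,d[0]['mask']))
p=[*s['tcp_pos'],.22];p[2]+=.013
for o in(ob[:1],ob[1:]): x,f=fit('lid_grip',o,p);print(x.round(4),np.degrees(x[3]),f)
E
```

```text
time: 13.42
tcp_pos: [0.5566, -0.0073, 0.2164]
tcp_rot: [0.705, -0.044, 0.706, 0.045]
force: [0.4, -0.7, -2.6]
finger_gap: 0.0173
time: 14.42
tcp_pos: [0.5223, -0.2509, 0.1873]
tcp_rot: [0.703, -0.081, 0.702, 0.082]
force: [0.4, 0.3, -2.0]
finger_gap: 0.0171
14.425 [ 0.52226113 -0.25086023  0.18733279] jaw deg 103.20731828835633
side [289.4, 203.1, 461.6, 324.8] 0.65
[ 0.5237 -0.2494  0.1982  0.2244] 12.85720224566407 0.14986193623964517Traceback (most recent call last):
  File "<stdin>", line 10, in <module>
  File "h.py", line 43, in fit
    r=minimize(cost,p,method='Nelder-Mead',options=dict(initial_simplex=S,xatol=1e-5,fatol=1e-5))
    res = _minimize_neldermead(fun, x0, args, callback, bounds=bounds,
                               **options)
    fsim[k] = func(sim[k])
              ~~~~^^^^^^^^
    fx = function(np.copy(x), *(wrapper_args + args))
  File "h.py", line 38, in cost
    return r/len(obs)
           ~^~~~~~~~~
ZeroDivisionError: division by zero
```

View pics/c4.png

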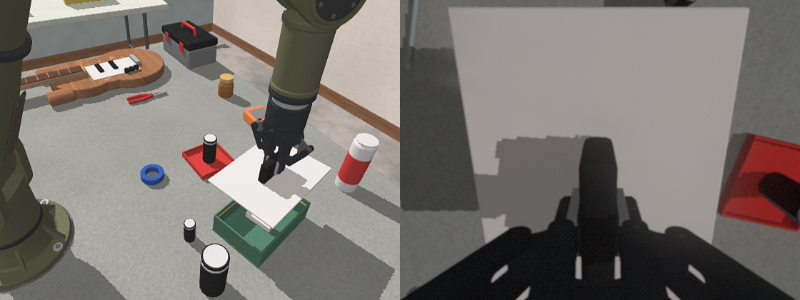

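Run:
```python
from h import *
s=sense();k=cal('wrist',s)
im=cv2.imread('pics/c4.png')[:,400:];g=im.min(2)>110;r=g[12];xs=np.nonzero(r)[0];r2=np.nonzero(g[:,200])[0];print(xs.min(),xs.max(),r2.min())
z=.1755;a=ray(k,(xs.min()*1.4,r2.min()*1.4),z);b=ray(k,(xs.max()*1.4+1,r2.min()*1.4),z)
print(a,b,np.linalg.norm(a-b)); m=(a+b)/2;u=np.array([np.cos(.2243),np.sin(.2243)])
e=b-a;print('edge yaw',np.degrees(np.arctan2(e[1],e[0])));
for v in(u,): print('centre',m[:2]+.112*u)
```

```text
14 349 7
[ 0.43621136 -0.37336303  0.1755    ] [ 0.3947378  -0.19552019  0.1755    ] 0.18261470718233197
edge yaw 103.12696353670916
centre [ 0.52466898 -0.25953012]
```

The lid is level and square with the tub: far edge in the wrist crop from (450,8) to (748,8), lid centre about (0.522,-0.250). A shift of -2.5 mm in y centres it, so I lower.

```bash
python3 -m jog '[[[0,-0.0025,-0.03,0,0,0,0],[0,-0.0025,-0.06,0,0,0,0],[0,-0.0025,-0.08,0,0,0,0],[0,-0.0025,-0.09,0,0,0,0],[0,-0.0025,-0.09,0,0,0,0]]]'
python3 -m jog '[[[0,0,-0.003,0,0,0,0],[0,0,-0.006,0,0,0,0],[0,0,-0.009,0,0,0,0],[0,0,-0.012,0,0,0,0],[0,0,-0.015,0,0,0,0],[0,0,-0.015,0,0,0,0]]]'
```

```text
time: 15.25
tcp_pos: [0.5215, -0.2548, 0.0972]
tcp_rot: [0.702, -0.081, 0.703, 0.081]
force: [1.4, -0.0, -2.2]
finger_gap: 0.0172
time: 16.0
tcp_pos: [0.5213, -0.2551, 0.082]
tcp_rot: [0.702, -0.08, 0.703, 0.081]
force: [1.0, 0.3, -2.3]
finger_gap: 0.0173
```

Still free at TCP z = 82 mm, so the rib has entered the tub. I continue gently.

```bash
python3 -m jog '[[[0,0,-0.001,0,0,0,0],[0,0,-0.002,0,0,0,0],[0,0,-0.003,0,0,0,0],[0,0,-0.004,0,0,0,0],[0,0,-0.004,0,0,0,0]]]'
```

```text
time: 16.62
tcp_pos: [0.5214, -0.2552, 0.0782]
tcp_rot: [0.702, -0.081, 0.703, 0.081]
force: [-0.3, -0.6, -2.8]
finger_gap: 0.0172
```

```bash
python3 -m jog '[[[0,0,-0.001,0,0,0,0],[0,0,-0.002,0,0,0,0],[0,0,-0.002,0,0,0,0]]]'
```

```text
time: 17.0
tcp_pos: [0.5216, -0.2553, 0.0775]
tcp_rot: [0.703, -0.081, 0.702, 0.08]
force: [-3.7, 1.2, 9.8]
finger_gap: 0.0172
```

Contact came at TCP z = 77.5 mm, which matches the expected seated height of 77.6 mm. I release, rise and check.

```bash
python3 -m jog '[[[0,0,0,0,0,0,0.03],[0,0,0,0,0,0,0.05],[0,0,0,0,0,0,0.06],[0,0,0,0,0,0,0.06],[0,0,0.03,0,0,0,0.06],[0,0,0.07,0,0,0,0.06],[0,0,0.12,0,0,0,0.06],[0,0.05,0.16,0,0,0,0.06],[0,0.10,0.19,0,0,0,0.06],[0,0.15,0.2,0,0,0,0.06]]]'
python3 - <<'E'
from h import *
s=sense();print(s['time'],s['tcp_pos'],s['force'])
ims=[];obs=[]
for c,k in(('top',cal('top')),('side',cal('side'))):
    ims.append(eyes.camera(c));d=spotter.trace(c,'lid_grip')
    if d:print(c,d[0]['box'],d[0]['conf']);obs.append((k,d[0]['mask']))
for o in [obs,obs[-1:]]:
    x,f=fit('lid_grip',o,[.522,-.255,.09,.224]);print(x.round(4),np.degrees(x[3]),f)
a=cv2.resize(ims[0][120:260,320:450],(390,420));b=cv2.resize(ims[1][160:380,230:460],(410,392));b=cv2.copyMakeBorder(b,0,28,0,0,0)
cv2.imwrite('pics/c5.png',cv2.hconcat([a,b])[:,:,::-1])
E
```

```text
time: 18.25
tcp_pos: [0.5222, -0.1037, 0.2785]
tcp_rot: [0.704, -0.081, 0.701, 0.08]
force: [0.6, -0.1, -0.6]
finger_gap: 0.0598
18.25 [ 0.52216004 -0.10366977  0.27851742] [ 0.59333582 -0.05254617 -0.60275991]
top [394.9, 138.9, 428.4, 230.2] 0.97
side [290.1, 232.8, 446.4, 366.2] 0.6
[ 0.5231 -0.2536  0.0879  0.2271] 13.013766024861901 0.3505293922803434
[ 0.5264 -0.251   0.083   0.2268] 12.994391213649985 0.013120082913270825
```

View pics/c5.png

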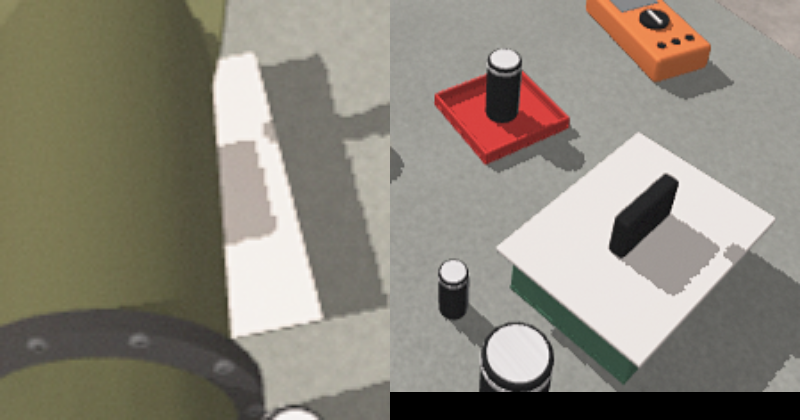

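The side view shows the lid flat on the tub and the cap upright in the tray. The arm hides part of the top view, so I move it aside for a clean two-view check.

```bash
python3 -m jog '[[[0,0.05,0.02,0,0,0,0.06],[0,0.10,0.02,0,0,0,0.06],[0,0.15,0.02,0,0,0,0.06],[0,0.20,0.02,0,0,0,0.06],[0,0.25,0.02,0,0,0,0.06],[0,0.30,0.02,0,0,0,0.06],[0,0.35,0.02,0,0,0,0.06],[0,0.35,0.02,0,0,0,0.06]]]'
python3 - <<'E'
from h import *
s=sense();print(s['time'],s['tcp_pos'],s['force'])
obs=[]
for c in('top','side'):
    im=eyes.camera(c);d=spotter.trace(c,'lid_grip');print(c,[(x['box'],x['conf']) for x in d][:1]);obs.append((cal(c),d[0]['mask']))
    cv2.imwrite(f'pics/f_{c}.png',im[:,:,::-1])
x,f=fit('lid_grip',obs,[.522,-.255,.09,.224]);print(x.round(4),np.degrees(x[3]),f)
E
```

```text
time: 19.45
tcp_pos: [0.5209, 0.2481, 0.2952]
tcp_rot: [0.702, -0.082, 0.703, 0.083]
force: [-0.0, 0.2, 0.3]
finger_gap: 0.0603
19.45 [0.52088797 0.24812683 0.2951611 ] [-0.00245905  0.20857244  0.33112199]
top [([341.9, 140.5, 424.8, 238.3], 0.85)]
side [([289.9, 233.6, 446.6, 367.6], 0.56)]
[ 0.522  -0.2537  0.0882  0.232 ] 13.289970375000141 0.021715429036466116
```

View pics/f_top.png

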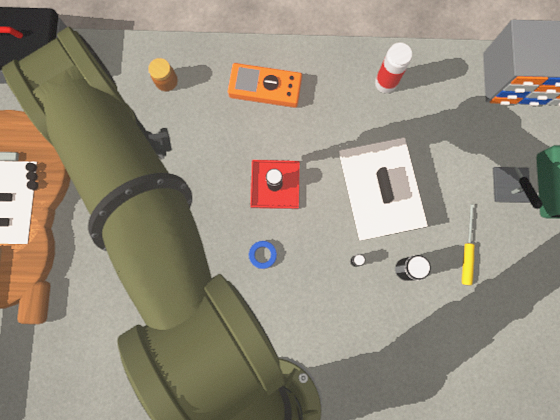

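The top view shows the lid covering the tub at (383,189) and the cap in the tray at (274,179), with the arm clear. The lid fit, (0.522,-0.2537), agrees with the tub at (0.522,-0.2536). I hand in.

```bash
python3 -c "
from workcell import order;print(order.close_job())"
```

```text
the job is handed in; nothing more can be done
None
```

I took the middle-sized capacitor out of the tub, stood it upright in the red tray and let go. I then put the white lid lengthways on the green tub and handed the job in at about 19.6 s, with the arm clear of everything.

**Last checks:**
- **Lid position:** the final two-view fit puts it within about 0.5 mm and 0.5° of the tub's measured pose. It met the rim at tool height 77.5 mm, against 77.6 mm expected.
- **Capacitor:** both fixed cameras show it standing free in the tray.
- **Forces:** the highest wrist force reported at the end of a move was about 10 N.

**Disagreements:** the final fit gave the handle point at 88 mm instead of 91 mm. The same fits read about 2 mm low on every height from the start, so I took this as camera bias. An earlier fit from the side view alone gave 83 mm, and I set it aside once the two-view fit was done.

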